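# Set the page magnifier out over the bed-side edge

## Task

Push the white tilt-out bin fully shut so that it is out of the way, then slide the flat framed magnifying sheet across the bamboo riser toward the bed until about 40 mm of it hangs out past the riser's bed-side edge, squarely, ready to be taken from bed. Only push things with the fingers: do not lift the magnifier, and leave the cup, jar, pill box and everything else where they are.

Things in the scene. Friction and masses are not known exactly. Their poses are not given: they have to be found in the camera images.
- riser: Low bamboo riser of six slats standing fixed on the table: deck 340 mm (its x) by 360 mm (its y), 14 mm thick, deck top 60 mm above the table. Origin on the table under the deck's centre, z up. Its -x side is the long straight bed-side edge (facing roughly world -y, the robot's right), open underneath and beyond; the bin stands at its +x side.
- edge (a point): Middle of the upper bed-side edge of the riser deck, at riser (-170, 0, 60) mm; axes as the riser's, so past the edge is negative x.
- bin: White plastic housing of the tilt-out bin, 70 mm deep (x) by 130 mm wide (y) by 84 mm high, fixed on the deck. Origin at the middle of its underside, on the deck top; axes parallel to the riser's; its open front faces the bed-side edge at bin x = -35 mm.
- hopper (a joint): Tilt of the white hopper in the bin, in rad: 0 = fully shut (hard stop, front panel upright at bin x = -35 mm), up to 0.75 tilted out toward the bed-side edge. It stays where it is left; a push of about 2 N against the upper part of its front, toward the bin, moves it. The hinge line is along y at bin (-35, 0, 5) mm; the front panel is 120 mm wide and reaches 74 mm up from the hinge, with no catch.
- lip (a point): Middle of the top front edge of the hopper's front panel, 74 mm from the hinge.
- magnifier: Flat rectangular magnifying sheet, clear in a grey plastic rim, loose on the riser deck: 120 mm (its x, the direction in which it is to slide out) by 140 mm (its y) by 8 mm thick, flat sides all round, about 110 g. Origin at the centre of its underside; its -x side leads toward the bed-side edge, to within about 20 degrees at the start.
- front_rim (a point): Middle of the bottom of the magnifier's leading side, at magnifier (-60, 0, 0) mm.
- cup: Yellow hard silicone cup, 52 mm across, 65 mm high, loose on the deck beside the magnifier or the bin; leave it. Origin at the centre of its underside.
- jar: Black drying jar with ribbed twist cap, 49 mm across, 54 mm high, loose on the deck beside the magnifier or the bin; leave it. Origin at the centre of its underside.
- pillbox: Steel pill box, 50 by 47 by 20 mm high, loose on the deck beside the magnifier or the bin; leave it. Origin at the centre of its underside.
- specs_case: Black spectacles case, 160 by 62 by 34 mm high, loose on the table; leave it.
- glass: Water glass, 68 mm across, 100 mm high, loose on the table; leave it.
- book: Blue book lying on the table, 130 by 190 by 24 mm; leave it.
- lotion: White bottle, 42 mm across, 100 mm high, loose on the table; leave it.
Mind the look-alikes: they are no part of the job. There is more than one size of the magnifier; the one meant has the size given above.

How it is judged (in metres and radians):
On the way, in this order (a step that is already met when the one before it is completed fails the run):
1. the tilt-out bin is pushed shut (value of joint hopper below 0.08 rad), for 0.2 s.
2. the magnifier hangs out past the bed-side edge by about 40 mm (x of front_rim in the frame of edge between -0.05 and -0.03 m), for 0.2 s.
At the end, for the whole second after the job is handed in: The hopper is shut (under 0.08 rad), and the magnifier lies flat and still on the riser deck with the middle of its leading side 40 mm (within 10 mm) past the bed-side edge, square to that edge within 8 degrees (all of step 2 and value of joint hopper below 0.08 rad and angle between the x axis of magnifier and the x axis of riser, either way round below 0.14 rad and angle between magnifier's own z axis and vertical below 0.05 rad and height (world z) of magnifier between 0.056 and 0.064 m and linear speed of magnifier below 0.01 m/s); the robot touches nothing.
It fails at once if the magnifier is lifted off the deck, tipped or dropped (height (world z) of magnifier above 0.072 m or height (world z) of magnifier below 0.045 m or angle between magnifier's own z axis and vertical above 0.2 rad).
It fails at once if a bystander is moved more than 20 mm (distance of any of cup, jar, pillbox, specs_case, glass, book, lotion from where it was at the start of the episode above 0.02 m).
It also fails if it takes over 45 s, if anything falls off the work surface, if the arm or the gripper's body presses on something with over 40 N, if the wrist force passes 120 N, or if a joint passes its speed limit or range.

## Robot

A 6-joint arm with a two-finger parallel gripper is mounted at the origin on the work surface. World frame = base frame: x ahead of the robot, y to its left, z up, the work surface at z = 0. Lengths are in mm, angles in rad, forces in N, time in s.
With the tool pointing down it reaches from about 350 to 975 mm from the base axis. Payload 7.1 kg.
Tool frame: the origin (TCP) lies on the front face of the gripper's body, between the roots of the fingers; the fingertips stand 80 mm ahead of it and the grasp point (between the pads) lies 61 mm ahead of it (env.tips_ahead is the distance from the TCP to the fingertips, in mm); z points along the fingers, y is the direction in which the jaws open and shut (so a half turn about z gives the same grasp; the last joint's range is limited). The gripper opens to 88 mm and grips with 3 to 60 N. Pads are 20 mm wide; open, the fingers measure 115 mm over their backs; the gripper's body (75 mm by 178 mm) begins 61 mm behind the grasp point.
Start: joints at [-1.227, 0.423, 1.63, -0, 1.089, -0.019], TCP at [221.825, -584.294, 302.675] pointing down, gripper open.
Joint ranges: [-3, 3], [-0.9, 2.11], [0.09, 2.58], [-1.31, 4.45], [0.11, 2.69], [-2.54, 2.54]. Speed limits (rad/s): [2.39, 2.39, 3.01, 3.14, 3.14, 3.14].

## Interface

Orientations are given as a unit quaternion [x, y, z, w].
In Python, from station import env, set_gripper, viewer, workorder gives the robot as it stands. Calls block until the motion is done:
- env.reach(position, orientation): joint-space move of the TCP to a pose.
- env.move_l(position, rot=None, rate=150, f_stop=None): straight line of the TCP; rot=None keeps the orientation; rate is the mean speed in mm/s. With f_stop (N) it stops when the force on the tool has changed by that much, and returns True; else False.
- env.move_joints(angles): joint-space move.
- set_gripper(opening): finger opening in mm; the grip force is fixed at half the most; returns when the fingers have stopped.
- env.hold(seconds).
- env.ik(position, orientation): joint angles nearest the present ones, or None.
- env.read_state(): the state.
- viewer.camera(name): name is "scene" or "top"; returns the picture (480x640x3 uint8, blue, green, red); there is no depth.
- viewer.camera_params(name): a dict with "fx", "fy", "cx", "cy" (pixels), "pose" (4x4, takes a point from camera to world coordinates). Camera axes: x right, y up, looking along -z (the intrinsics and any distortion apply to the point x, -y, -z); pixel columns grow to the right and rows downward; lengths in mm; the calibration is good to about 2 mm. A picture is of the moment at which its call begins. camera_params takes no time and is no camera call.
A pose or a line that the arm cannot do raises env.IKError and nothing moves.
- workorder.sign_off(): hands the job in, once; it reports no verdict.
The state is a dict: "time_s": time; "qpos": joint angles; "dq": joint speeds; "tau": joint torques, N m; "tool_pos": TCP position; "orientation": TCP orientation; "force": force on the tool from outside, world axes, zero at the start; "wrist_torque": the same for the moment, N m; "width": finger opening in mm.
Only numpy, scipy, OpenCV 4.12 (cv2) and the standard library are available. Lean on these libraries where they do the work, as an engineer would, in place of code of your own. Each camera call takes 0.05 s, during which the arm holds its last target. There are 200 camera calls.

## Working session

There is one attempt and no reset: what is moved stays moved. The work goes in short steps, each a Python script; the robot and the scene stay as the last script left them, time stands still between calls to the robot, and variables do not carry over. Pictures are saved under pics/ and viewed, about 8 in all and at most 12, crops included, and the job is handed in when it is done.

```bash
ls; mkdir -p pics; python3 - <<'E'
from station import env, viewer
import cv2
for n in ("top","scene"):
    im=viewer.camera(n); cv2.imwrite(f"pics/{n}0.png",im)
    p=viewer.camera_params(n); print(n,{k:(v if k!='pose' else v.round(3).tolist()) for k,v in p.items()})
s=env.read_state(); print(s["time_s"],s["tool_pos"],s["orientation"],s["width"])
E
```

```text
pics
top {'fx': 463.5742288591193, 'fy': 463.5742288591193, 'cx': 316.7487514972069, 'cy': 236.04886610157007, 'pose': [[0.01, 0.984, -0.179, 336.733], [-1.0, 0.01, 0.0, 45.813], [0.002, 0.179, 0.984, 1243.583], [0.0, 0.0, 0.0, 1.0]]}
scene {'fx': 615.9097104542782, 'fy': 615.9097104542782, 'cx': 316.8071636137109, 'cy': 237.10872573355687, 'pose': [[-0.179, -0.82, 0.543, 1356.261], [0.984, -0.142, 0.111, 226.897], [-0.014, 0.554, 0.832, 1349.914], [0.0, 0.0, 0.0, 1.0]]}
0.1 [ 221.70156912 -583.91859625  301.98350795] [ 9.83590206e-01  1.80415670e-01 -1.09791673e-04 -6.93723270e-04] 87.9637989066149
```

View pics/top0.png

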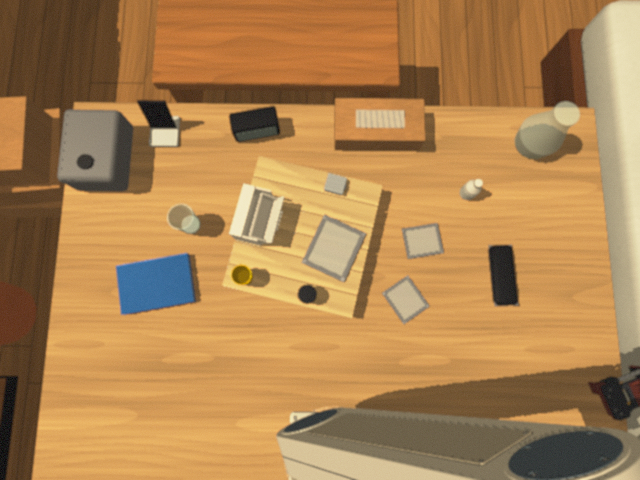

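View pics/scene0.png

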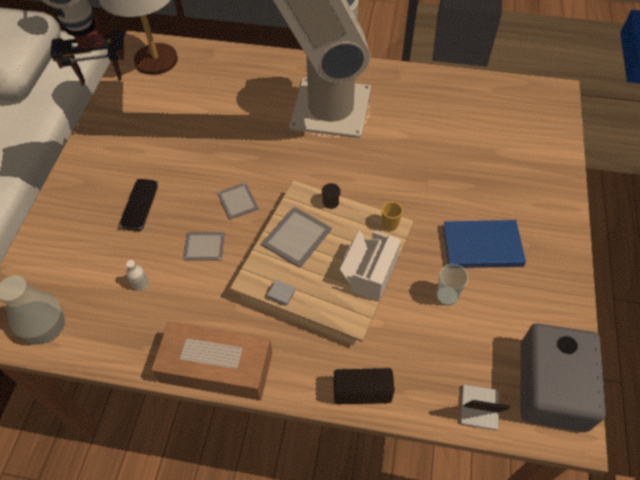

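The top view shows the riser with corners near (258,158), (382,185), (355,316) and (223,285). The magnifier is near (334,247), the tilted bin near (260,215), the pill box at (336,183), the jar at (307,294) and the cup at (242,274). I'll enlarge both views to read the corners.

```bash
python3 - <<'E'
import cv2
a=cv2.imread("pics/top0.png")[145:325,210:400]; cv2.imwrite("pics/topc.png",cv2.resize(a,None,fx=3.3,fy=3.3,interpolation=cv2.INTER_CUBIC))
a=cv2.imread("pics/scene0.png")[175:345,225:425]; cv2.imwrite("pics/scenec.png",cv2.resize(a,None,fx=3.5,fy=3.5,interpolation=cv2.INTER_CUBIC))
E
```

```text
(no output)
```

View pics/topc.png

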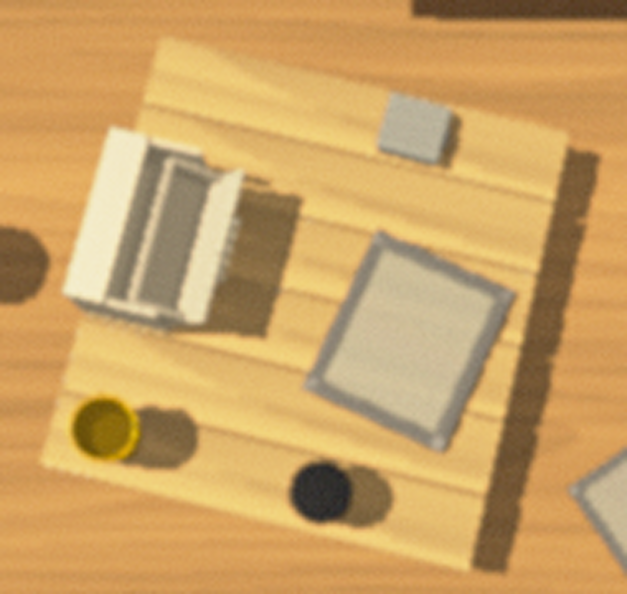

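View pics/scenec.png

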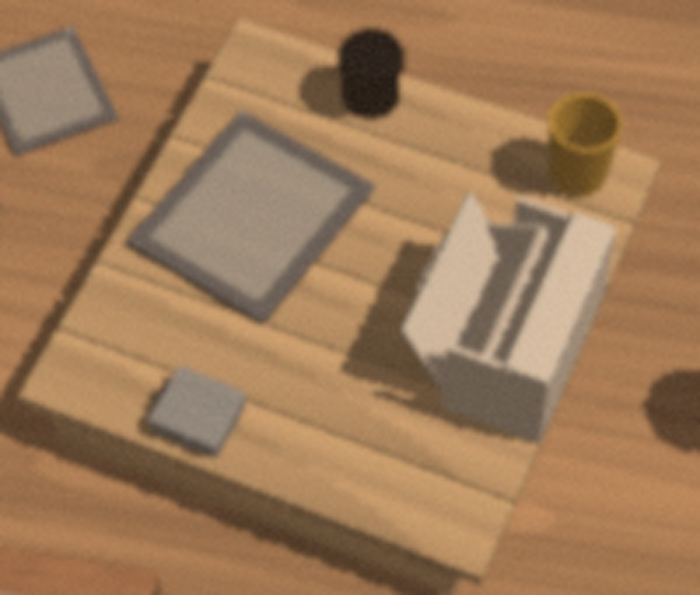

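The enlarged crops show every corner clearly. Next I fit rectangles of the known sizes to them across both views.

```bash
cat > h.py <<'E'
import numpy as np
from scipy.optimize import least_squares
from station import viewer
CROP={"top":((210,145),3.3),"scene":((225,175),3.5)}
P={n:viewer.camera_params(n) for n in ("top","scene")}
def crop2px(n,uv):
    o,f=CROP[n]; return (np.asarray(uv,float)+.5)/f-.5+np.array(o)
def proj(n,X):
    p=P[n]; M=np.asarray(p["pose"]); c=(np.asarray(X,float)-M[:3,3])@M[:3,:3]
    return np.stack([p["cx"]+p["fx"]*c[...,0]/-c[...,2],p["cy"]+p["fy"]*-c[...,1]/-c[...,2]],-1)
def T(pose,pts):
    x,y,a=pose; pts=np.asarray(pts,float); c,s=np.cos(a),np.sin(a)
    return np.stack([x+c*pts[:,0]-s*pts[:,1],y+s*pts[:,0]+c*pts[:,1]],-1)
def fit(w,h,z,obs,x0):
    """pose (x,y,yaw) of w x h rectangle at height z; corners order (++),(-+),(--),(+-)"""
    L=np.array([[1,1],[-1,1],[-1,-1],[1,-1]])*[w/2,h/2]
    f=lambda q:np.concatenate([(proj(n,np.c_[T(q,L),np.full(4,z)])-o).ravel() for n,o in obs.items()])
    r=least_squares(f,x0,loss="soft_l1"); return r.x,r.fun.reshape(-1,2).round(1)
def tri(obs):
    f=lambda X:np.concatenate([proj(n,X)-o for n,o in obs.items()])
    r=least_squares(f,[500,0,60]); return r.x,r.fun.round(1)
E
cat > m.py <<'E'
from h import *
C=lambda n,l:crop2px(n,l)
# riser +x = away from bed = world +y (image left in top); riser +y = world -x (image down in top)
r,e=fit(340,360,60,{"top":C("top",[(42,465),(470,572),(570,133),(165,38)]),"scene":C("scene",[(658,165),(240,20),(20,402),(478,580)])},[550,0,1.6])
print("riser",r.round(3),e.tolist())
m,e=fit(120,140,68,{"top":C("top",[(307,384),(440,452),(515,295),(380,232)]),"scene":C("scene",[(372,187),(243,115),(128,243),(265,320)])},[500,0,1.6])
print("mag",m.round(3),e.tolist())
inv=lambda X:T((0,0,-r[2]),[np.asarray(X[:2])-r[:2]])[0]
print("mag in riser",inv(m).round(1),np.degrees(m[2]-r[2]))
for nm,t,s in [("lip far",(241,170),(403,328)),("lip near",(203,322),(473,195)),("jar top",(321,491),(371,48)),("cup top",(105,428),(584,122)),("pill top",(418,126),(197,410))]:
    X,e=tri({"top":C("top",t),"scene":C("scene",s)}); print(nm,X.round(1),e,"riser",inv(X).round(1))
E
python3 m.py
```

```text
riser [557.967  80.318   1.338] [[-1.2, -0.4], [-0.8, -0.2], [-0.2, -1.1], [-1.4, -1.8], [-0.1, -1.6], [-1.3, -0.8], [-1.9, -1.8], [-0.2, -0.6]]
mag [522.292   3.462   1.134] [[-2.7, 0.2], [-0.4, -0.0], [-0.2, -1.4], [-1.2, -1.9], [0.4, -0.9], [-0.8, -2.1], [-1.5, -1.5], [-1.8, 0.1]]
mag in riser [-83.  17.] -11.687753317406704
lip far [637.8 131.7 131.8] [-0.4  0.1 -0.4  0. ] riser [ 68.4 -65.8]
lip near [522.4 159.6 126.6] [-1.3  0.2 -1.3  0.1] riser [68.9 52.9]
jar top [399.8  69.2 116.4] [-0.7  0.1 -0.7  0. ] riser [-47.3 151.3]
cup top [443.9 228.6 121.5] [-0.8  0.1 -0.8  0.1] riser [117.9 145.3]
pill top [690.6  -1.   73.7] [-1.3  0.2 -1.2 -0.1] riser [ -48.5 -147.8]
```

Measured in the riser frame:
- **Magnifier:** (-83, 17) mm, yaw -11.7°.
- **Lip:** about (68, -6) mm at z ≈ 129 mm, so the hopper tilt is about 0.5 rad.
- **Bin front:** x ≈ 100 mm.

The sizes and heights are all plausible. Now I'll push the bin shut.

```bash
cat >> h.py <<'E'
R=np.array([557.967,80.318,1.338])
def quat(a): return [np.cos(a/2),np.sin(a/2),0,0]
Q=quat(R[2])
def W(x,y,tipz): return [*T(R,[(x,y)])[0],tipz+80]
E
python3 - <<'E'
from h import *
from station import env,set_gripper
import cv2
env.reach(W(25,-6,200),Q); print(env.read_state()["qpos"].round(2) if hasattr(env.read_state()["qpos"],'round') else env.read_state()["qpos"])
set_gripper(40)
env.move_l(W(25,-6,112),rate=120)
print(env.move_l(W(105,-6,112),rate=50,f_stop=10))
s=env.read_state(); print(s["tool_pos"],s["force"],"riser x",T((0,0,-R[2]),[np.array(s["tool_pos"][:2])-R[:2]]))
env.hold(.3)
print(env.read_state()["force"])
env.move_l(W(30,-6,112),rate=120); 
env.move_l(W(15,17,140),rate=120)
set_gripper(88)
cv2.imwrite("pics/top1.png",cv2.resize(viewer.camera("top")[145:325,210:400],None,fx=3.3,fy=3.3,interpolation=cv2.INTER_CUBIC))
cv2.imwrite("pics/scene1.png",cv2.resize(viewer.camera("scene")[175:345,225:425],None,fx=3.5,fy=3.5,interpolation=cv2.INTER_CUBIC))
print(env.read_state()["time_s"],env.read_state()["width"])
E
```

```text
[ 0.16  0.38  1.75 -0.    1.01  0.39]
True
[584.14656842 164.77945399 191.82203677] [-0.82761292 -4.05841158  3.24726463] riser x [[88.2227224  -5.98817706]]
[ 0.38393568 -0.39626424  0.87941102]
8.125 87.72761061793584
```

View pics/scene1.png

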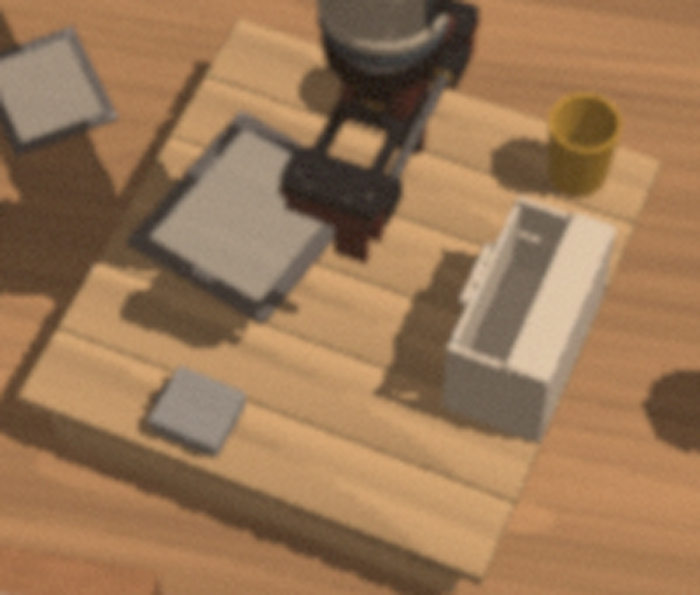

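The hopper looks flush and the stop position fits. Because the residual force fell to about zero, I'll press it once more, harder. Then I'll lower the fingers behind the magnifier and push it part way, using both open fingers so it squares itself.

```bash
python3 - <<'E'
from h import *
from station import env,set_gripper
import cv2
st=env.read_state
rx=lambda:T((0,0,-R[2]),[np.array(st()["tool_pos"][:2])-R[:2]])[0].round(1)
env.move_l(W(60,-4,122),rate=150); 
print(env.move_l(W(100,-4,122),rate=40,f_stop=20),rx(),st()["force"])
env.hold(.3); print(rx(),st()["force"])
env.move_l(W(45,-4,122),rate=150)
env.move_l(W(18,17,80),rate=120)
print(env.move_l(W(18,17,52),rate=20,f_stop=4),st()["tool_pos"][2]-80)
z=st()["tool_pos"][2]-80
zt=max(z,60)+2.5
env.move_l(W(18,17,zt),rate=30)
print(env.move_l(W(-55,17,zt),rate=35,f_stop=15),rx(),st()["force"])
open("zt","w").write(str(zt))
env.move_l(W(-40,17,zt),rate=60)
env.move_l(W(60,17,200),rate=200)
for n in ("top","scene"): 
    (o,f)=CROP[n]; im=viewer.camera(n); w,h=(190,180) if n=="top" else (200,170)
    cv2.imwrite(f"pics/{n}2.png",cv2.resize(im[o[1]:o[1]+h,o[0]:o[0]+w],None,fx=f,fy=f,interpolation=cv2.INTER_CUBIC))
print(st()["time_s"])
E
```

```text
True [88.5 -4.1] [-0.8215877  -5.11502052  4.4756339 ]
[88.4 -3.8] [ 1.36377268e-03 -3.17563661e+00  2.44664953e+00]
True 60.493178503254
False [-54.9  17. ] [ 0.43630996 -0.10340096  0.4166687 ]
15.625
```

View pics/scene2.png

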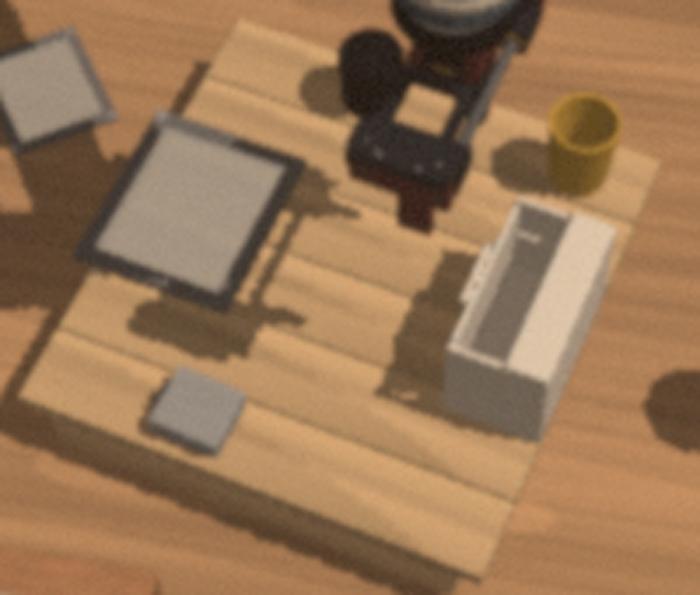

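View pics/top2.png

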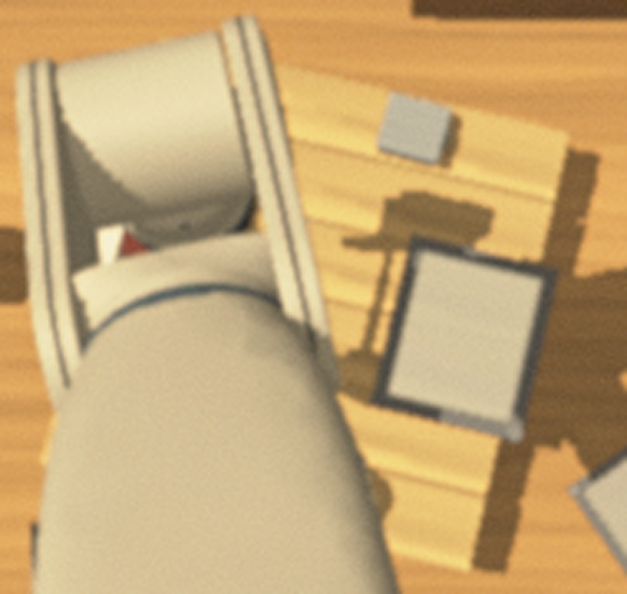

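Both views show the magnifier now nearly square. Its corners are at top (415,238), (555,268), (522,440), (375,402) and scene (228,308), (78,257), (160,115), (303,160). The hopper is flush: the second press stopped at the same place, 88.4 mm.

```bash
cat > mm.py <<'E'
from h import *
def mag(t,s):
    C=crop2px
    for o in ({"top":C("top",t),"scene":C("scene",s)},{"top":C("top",t)},{"scene":C("scene",s)}):
        m,e=fit(120,140,68,o,[500,-30,1.3])
        print("mag in riser",T((0,0,-R[2]),[m[:2]-R[:2]])[0].round(1),np.degrees(m[2]-R[2]).round(1),"front",(T((0,0,-R[2]),[T(m,[(-60,0)])[0]-R[:2]])[0]+[170,0]).round(1),e.tolist())
    # single-camera riser offsets for bias
E
python3 - <<'E'
from mm import *
mag([(375,402),(522,440),(555,268),(415,238)],[(303,160),(160,115),(78,257),(228,308)])
C=crop2px
for o in ({"top":C("top",[(42,465),(470,572),(570,133),(165,38)])},{"scene":C("scene",[(658,165),(240,20),(20,402),(478,580)])}):
    r,e=fit(340,360,60,o,[550,0,1.3]); print(r.round(3), T((0,0,-R[2]),[r[:2]-R[:2]]).round(1))
E
```

```text
mag in riser [-124.5    4.4] 1.2 front [-14.5   3.2] [[-2.2, 0.9], [-0.6, -0.2], [0.3, -0.8], [-2.6, -1.7], [0.3, -1.0], [-1.5, -2.2], [-1.9, -0.6], [-0.5, 0.3]]
mag in riser [-128.4    4.3] 0.4 front [-18.4   3.9] [[-1.0, 0.8], [0.4, 0.3], [2.0, -0.1], [-0.7, -1.7]]
mag in riser [-121.3    3.3] 1.1 front [-11.3   2.2] [[1.3, -0.2], [-0.6, -1.5], [-1.0, 0.1], [0.4, 1.1]]
[555.882  77.896   1.338] [[-2.8  1.5]]
[560.913  82.849   1.337] [[ 3.1 -2.3]]
```

Both single-camera estimates, each relative to its own riser fit, agree with the combined overhang of about 15 mm. So does the finger position. I'll push 25 mm further, to finger x = -80.

```bash
python3 - <<'E'
from h import *
from station import env
import cv2
st=env.read_state
zt=float(open("zt").read())
env.move_l(W(-35,4,90),rate=200); env.move_l(W(-35,4,zt),rate=60)
print(env.move_l(W(-80.2,4,zt),rate=30,f_stop=15))
p=st()["tool_pos"]; print(T((0,0,-R[2]),[np.array(p[:2])-R[:2]])[0].round(1),p[2]-80)
env.move_l(W(-55,4,zt),rate=60); env.move_l(W(-20,4,200),rate=200)
env.reach([221.8,-584,302],quat(.363))
for n in ("top","scene"): 
    (o,f)=CROP[n]; im=viewer.camera(n); w,h=(190,180) if n=="top" else (200,170)
    cv2.imwrite(f"pics/{n}3.png",cv2.resize(im[o[1]:o[1]+h,o[0]:o[0]+w],None,fx=f,fy=f,interpolation=cv2.INTER_CUBIC))
print(st()["time_s"],st()["force"])
E
```

```text
False
[-80.2   4. ] 62.958088697849604
22.8583 [0.20389704 0.13881978 0.25680317]
```

View pics/scene3.png

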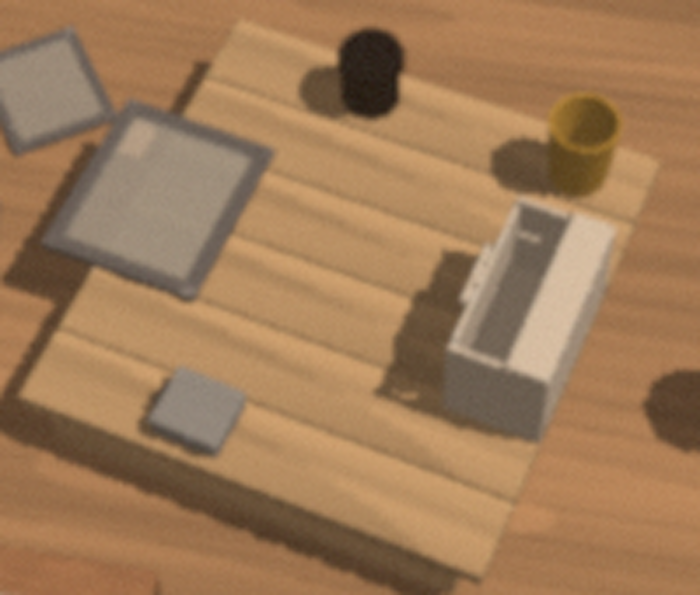

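View pics/top3.png

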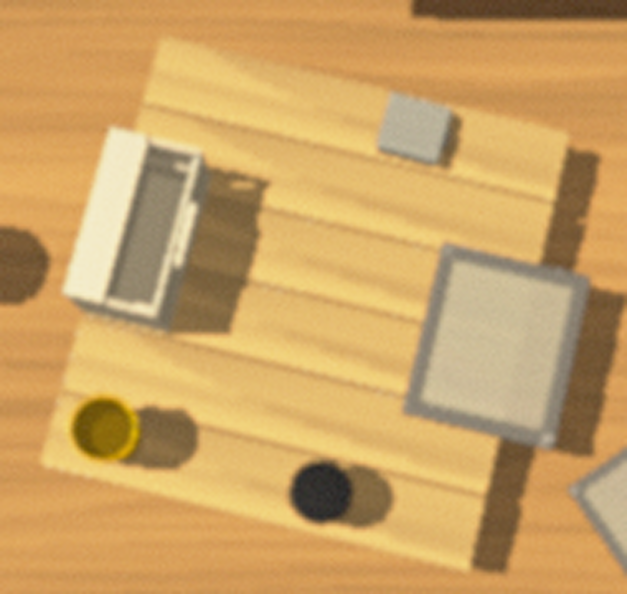

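The magnifier overhangs squarely, the bin is shut, and the jar, cup and pill box sit at the same pixels as before. Its corners are at top (405,413), (550,447), (590,273), (443,243) and scene (272,152), (130,100), (42,243), (193,298). I'll fit these as a final check.

```bash
python3 - <<'E'
from mm import *
mag([(405,413),(550,447),(590,273),(443,243)],[(272,152),(130,100),(42,243),(193,298)])
E
```

```text
mag in riser [-149.8    4. ] 0.5 front [-39.8   3.5] [[-1.9, -0.6], [0.3, 0.1], [-0.5, 0.1], [-1.2, -1.3], [0.2, -1.4], [-1.3, -1.0], [-0.9, -0.2], [-0.4, -0.0]]
mag in riser [-152.4    4.3] 0.9 front [-42.3   3.3] [[-0.8, 0.0], [1.5, 0.3], [0.2, 0.3], [-0.5, -0.8]]
mag in riser [-147.4    3. ] -0.1 front [-37.4   3. ] [[1.1, -0.5], [-0.3, -0.5], [-0.4, 0.2], [-0.1, 0.7]]
```

```bash
python3 -c "
from station import workorder
workorder.sign_off()"
```

```text
the job is handed in; nothing more can be done
```

I pushed the bin shut, then slid the magnifier out with both open fingers in two pushes until it hung about 40 mm past the bed-side edge. The arm was moved clear before I handed the job in, and sign-off gave no verdict. The last clock reading was 22.9 s of the 45 s allowed.

- **Bin:** it looks flush in both final pictures. I pressed it twice, because after the first press the force fell to about zero. Both presses stopped at the same place, about 88 mm in riser x. I did not measure the hopper angle directly.
- **Magnifier:** the final fit puts the leading side 39.8 mm past the edge, 0.5° off square. The two cameras alone gave 42.3 mm and 37.4 mm, which is the few-millimetre offset between them that also showed on the riser. The finger position matches the combined value.
- **Neighbours:** the cup, jar and pill box appear at the same pixels as at the start. I did not check the specs case, glass, book or lotion afterwards, but I planned no contact with them.

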